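# Shake croutons over the baking tray

### The job

Pick up the clear crouton dispenser and shake all six croutons out of its spout onto the rectangular baking tray, spread evenly along the tray's length: neither its left nor its right half may end with fewer than two. Do not touch the croutons with the fingers. Then lay the dispenser back down flat on the table beside the tray.

Things in the scene. Friction and masses are not known exactly. Their poses are not given: they have to be found in the camera images.
- dispenser: Clear plastic box, white cap at the back, white-framed open spout in front, lying on its flat side: 120 long (its x) x 48 wide (y) x 44 high (z) mm, 100 to 200 g, holding the croutons. Origin: centre of its underside. The spout is its -x end, which at first points roughly to the robot; +x end closed. Grip it from above across the 48 mm, near mid-length. Level, it keeps the croutons in.
- spout (a point): Middle of the lip of the dispenser's spout, over which the croutons slide out: 60 mm to -x of the dispenser's origin and 8 mm above its underside. Opening 42 wide x 33 high mm. Inside, a ramp rises 7 degrees over the last 40 mm to the lip, so tip the spout down well beyond that.
- tray: Dark steel baking tray fixed on the table, 150 (its x) x 220 (its y, the long way, roughly the robot's left-right) mm, rim 23 mm high, walls 4 mm, inner floor 4 mm above the table. Origin: centre of its underside. A thin crease across the middle of the floor (its y = 0) parts the two halves.
- crouton_1: One of six equal toasted-bread croutons, 15 x 15 x 14 mm, 10 g, loose in the dispenser at first. Origin: centre of its underside as first laid. They slide easily (friction about 0.25): they begin to leave with the spout tipped some 20 to 28 degrees down and pour freely at 35 or more; a short tip lets out a few, a long one all.
- crouton_2: Another of the six croutons, just like crouton_1.
- crouton_3: Another of the six croutons, just like crouton_1.
- crouton_4: Another of the six croutons, just like crouton_1.
- crouton_5: Another of the six croutons, just like crouton_1.
- crouton_6: Another of the six croutons, just like crouton_1.

How it is judged:
By the outcome, as a careful person would: the job done as asked, in the order asked, and still so for the second after the job is handed in, with the robot touching nothing.
It also fails if it takes over 61 s, if anything falls off the work surface, if the arm or the gripper's body presses on something with over 40 N, if the wrist force passes 120 N, or if a joint passes its speed limit or range.

### The arm

A 6-joint arm with a two-finger parallel gripper is mounted at the origin on the work surface; the furniture and walls round the work are solid. World frame = base frame: x ahead of the robot, y to its left, z up, the work surface at z = 0. Lengths are in m, angles in rad, forces in N, time in s.
With the tool pointing down it reaches from about 0.425 to 0.95 m from the base axis. Payload 3.5 kg.
Tool frame: the origin (TCP) lies at the very end of the fingers, on their centre line; the grasp point (between the pads) lies 19 mm behind it; z points along the fingers, y is the line along which they close (so a half turn about z gives the same grasp; the last joint's range is limited). The gripper opens to 85 mm and grips with 20 to 120 N. Pads are 22 mm wide; open, the fingers measure 114 mm over their backs; the gripper's body (76 mm by 85 mm) begins 54 mm behind the grasp point. The pads swing forward as they close: fully open they stand 13 mm farther back than shut.
Start: joints at [-1.465, 0.286, 1.577, -0, 1.279, -0.15], TCP at [0.171, -0.653, 0.231] pointing down, gripper open.
Joint ranges: [-2.77, 2.77], [-0.9, 2.22], [0.21, 2.48], [-1.53, 4.67], [0.24, 2.81], [-2.84, 2.84]. Speed limits (rad/s): [2.79, 2.79, 3.14, 3.14, 3.14, 3.14].

### API

Orientations are given as a unit quaternion [x, y, z, w].
In Python, from plant import ctrl gives the robot as it stands.
- The arm moves only by the tool tcp_steps, called after "Emit:" in YAML: its name, and indented under it one key for each argument. Schema: {"type":"object","properties":{"deltas":{"type":"string"},"squeeze":{"type":"number"},"only":{"type":"string"},"quiet":{"type":"boolean"},"lines":{"type":"string"}},"required":["deltas"],"additionalProperties":false}. deltas is a string of 1 to 10 rows, parted by a bar, with the numbers parted by commas; each row has 7 numbers: dx, dy, dz in units of 50 mm, then a rotation vector rx, ry, rz in rad, then the opening from 0.0 (shut) to 1.0 (fully open); each row is the pose to reach, as a shift and turn from the pose commanded when the call began, along the tool's axes at that moment; what a row does not reach only later rows make up. A row lasts 1/8 s, in which the tool goes at most 0.0625 m and 0.188 rad, less where a joint would pass 70% of its speed; a pose out of reach is approached as far as the arm can. The fingers move at their own pace and stop on an object; squeeze is the grip in N (left out, the last holds). Time passes only in rows, so rows that do not move let the fingers close. The tool returns the time, the measured TCP pose, the force, the opening and the grip force at its end. only (a regular expression) keeps the lines of the reply that match it, lines (a string "A,B") keeps lines A to B, and quiet returns only ok. Input that does not fit is refused with a message, and nothing moves.
- ctrl.get_state(): the state, without advancing time (a new reading comes with each control period).
- ctrl.read_camera(name): name is "side" or "top"; returns a dict with "pixels" (384x512x3 uint8, red, green, blue), "camera_matrix" (3x3 intrinsics, pixels), "xyz" and "orientation" of the camera in the world. Camera axes: x right, y down, z forward; pixel columns grow to the right and rows downward; lengths in m; the calibration is good to about 2 mm. A picture is of the moment at which its call begins. There is no depth.
- ctrl.sign_off(): hands the job in; it is judged then, once.
The state is a dict: "time": time; "qpos": joint angles; "dq": joint speeds; "joint_efforts": joint torques, N m; "eef_pos": TCP position; "tcp_rot": TCP orientation; "contact_force": force on the tool from outside, world axes, zero at the start; "wrist_torque": the same for the moment, N m; "opening": opening from 0.0 (shut) to 1.0 (fully open); "finger_force": force on a finger pad.
Only numpy, scipy, OpenCV 4.12 (cv2) and the standard library are available. Lean on these libraries where they do the work, as an engineer would, in place of code of your own. Each camera call takes 0.05 s, during which the arm holds its last target. There are 200 camera calls.

## Working session

There is one attempt and no reset: what is moved stays moved. The work goes in short steps, Python scripts to look and compute and a tool call to move; the robot and the scene stay as the last step left them, time stands still between calls to the robot, and variables do not carry over. Pictures are saved under pics/ and viewed, at most 10 in all, crops included, and the job is handed in when it is done.

```bash
ls; mkdir -p pics
```

Run:
```python
from plant import ctrl
import cv2,json,numpy as np
s=ctrl.get_state();print(s['time'],s['eef_pos'],s['tcp_rot'],s['opening'])
ims=[]
for n in("top","side"):
    c=ctrl.read_camera(n);print(n,np.round(c['camera_matrix'],1).tolist(),c['xyz'],c['orientation'])
    cv2.imwrite(f'pics/{n}0.png',c['pixels'][:,:,::-1])
```

```text
pics
plant.py
0.0 [ 0.17073271 -0.65236187  0.22992514] [ 9.91832967e-01  1.27538053e-01  3.06313353e-05 -1.18713872e-03] 1.0011660247690664
top [[446.1, 0.0, 253.1], [0.0, 446.1, 192.6], [0.0, 0.0, 1.0]] [0.35851356 0.05072743 0.93370641] [ 0.71111965 -0.6984406   0.05921875 -0.05461428]
side [[391.2, 0.0, 251.6], [0.0, 391.2, 189.6], [0.0, 0.0, 1.0]] [ 0.87808845 -0.61730692  0.44341487] [ 0.83823704  0.20204408 -0.12396866 -0.49108923]
```

View pics/top0.png

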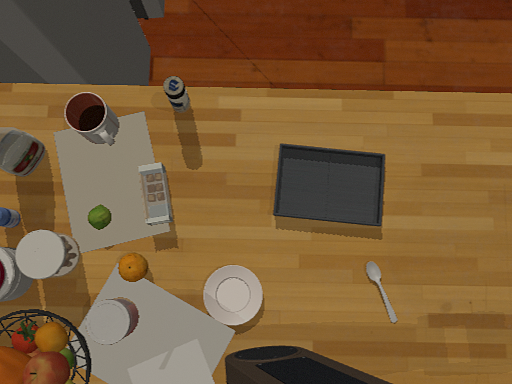

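View pics/side0.png

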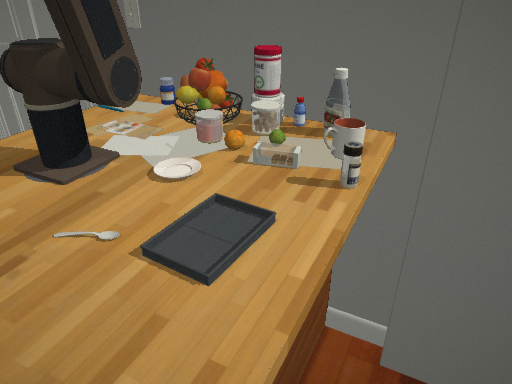

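The top view shows the dispenser at about (155,193), with its spout frame at (157,221) and cap at (151,168). The tray corners are about (280,145), (385,152), (381,225) and (275,216). Next I'll enlarge the dispenser.

Create h.py:
```python
import numpy as np,cv2
from scipy.spatial.transform import Rotation as R
def ray(c,u,v):
    d=R.from_quat(c['orientation']).as_matrix()@np.linalg.inv(c['camera_matrix'])@[u,v,1]
    return np.array(c['xyz']),d
def hit(c,u,v,z):
    o,d=ray(c,u,v); return o+d*(z-o[2])/d[2]
```

Run:
```python
from h import *
from plant import ctrl
c=ctrl.read_camera("top");im=c['pixels'][:,:,::-1]
cv2.imwrite('pics/crop1.png',cv2.resize(im[150:240,120:190],None,fx=6,fy=6,interpolation=cv2.INTER_CUBIC))
hsv=cv2.cvtColor(np.ascontiguousarray(im),cv2.COLOR_BGR2HSV)
m=((hsv[...,2]<110)).astype(np.uint8);m[:120]=0;m[240:]=0;m[:,:250]=0
m=cv2.morphologyEx(m,cv2.MORPH_OPEN,np.ones((5,5)))
k=max(cv2.findContours(m,0,2)[0],key=cv2.contourArea)
b=cv2.boxPoints(cv2.minAreaRect(k));print(b)
for p in b: print(p,hit(c,*p,.023).round(3),hit(c,*p,0).round(3))
```

```text
[[272.10947 215.7569 ]
 [279.5391  142.69888]
 [388.2454  153.75375]
 [380.81577 226.81177]]
[272.10947 215.7569 ] [0.459 0.006 0.023] [0.462 0.005 0.   ]
[279.5391  142.69888] [ 0.614 -0.008  0.023] [ 0.621 -0.009  0.   ]
[388.2454  153.75375] [ 0.595 -0.237  0.023] [ 0.601 -0.244  0.   ]
[380.81577 226.81177] [ 0.44  -0.217  0.023] [ 0.443 -0.223  0.   ]
```

View pics/crop1.png

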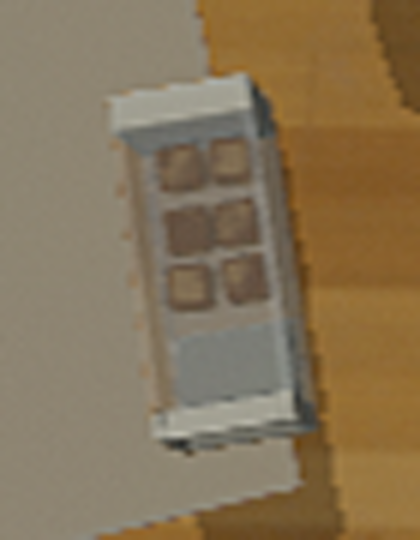

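The crop shows the dispenser's top corners: cap back edge at crop (108,98)–(250,75) and spout front edge at (154,436)–(300,424). Crop pixels are 6x, offset (120,150). All six croutons sit in the rear half.

Run:
```python
from h import *
from plant import ctrl
c=ctrl.read_camera("top")
P=[hit(c,120+u/6,150+v/6,.044)[:2] for u,v in((108,98),(250,75),(154,436),(300,424))]
b=(P[0]+P[1])/2;f=(P[2]+P[3])/2;d=b-f;ctr=(b+f)/2
yaw=np.arctan2(d[1],d[0]);print(np.round(P,3),'len',np.linalg.norm(d),'ctr',ctr,'yaw',yaw, np.arctan2(*(P[0]-P[1])[::-1])-np.pi/2)
s=ctrl.get_state();Rt=R.from_quat(s['tcp_rot']);p=s['eef_pos']
print(Rt.as_matrix().round(3).tolist(),s['time'])
# target tool z down, tool y along dispenser y (+-)
for sg in(1,-1):
    y=sg*np.array([-np.sin(yaw),np.cos(yaw),0]);z=np.array([0,0,-1]);x=np.cross(y,z)
    rel=Rt.inv()*R.from_matrix(np.c_[x,y,z]);print(sg,'rotvec',rel.as_rotvec().round(3))
for h in(.12,.01): print(h,Rt.inv().apply([ctr[0],ctr[1],h]-p).round(4))
```

```text
[[0.553 0.281]
 [0.562 0.234]
 [0.438 0.259]
 [0.443 0.211]] len 0.11868634871687493 ctr [0.49912139 0.24634381] yaw 0.18893770196025464 0.18470960134197578
[[0.967, 0.253, -0.0], [0.253, -0.967, 0.002], [0.0, -0.002, -1.0]] 0.2
1 rotvec [ 0.000e+00 -2.000e-03 -3.075e+00]
-1 rotvec [-0.002 -0.     0.067]
0.12 [ 0.5451 -0.7864  0.1117]
0.01 [ 0.5451 -0.7863  0.2217]
```
Straight path passes from (0.17,-0.65) to (0.5,0.25): min distance to base axis? line: direction (0.33,0.9)/.957; cross of (0.17,-0.65) with dir: 0.17*0.94 - (-0.65)*0.345= .16+.224=0.384. <0.425 at tool down... at limit; go via waypoint (0.45,-0.2). Also height: plate etc. low; mug at (0.64?) fine. Orange near (133,267) ~ (0.35,0.3), ht ~6 cm. Dispenser at (0.5,0.246); gripper open along y ±57: fine. lime at (99,217): y≈0.36, ok.

The rows are not in the units I measure in: shifts go in units of 50 mm. I convert before sending: 0.42 m is 8.4, 0.03 m is 0.6.

Emit:
tcp_steps:
  deltas: "8.4,-6,0.6,0,0,0.067,1 | 8.4,-6,0.6,0,0,0.067,1 | 8.4,-6,0.6,0,0,0.067,1 | 8.4,-6,0.6,0,0,0.067,1 | 8.4,-6,0.6,0,0,0.067,1 | 8.4,-6,0.6,0,0,0.067,1 | 8.4,-6,0.6,0,0,0.067,1 | 8.4,-6,0.6,0,0,0.067,1 | 10.902,-15.728,2,0,0,0.067,1 | 10.902,-15.728,2,0,0,0.067,1"

```text
time: 1.45
eef_pos: [0.4926, -0.1437, 0.1849]
tcp_rot: [0.996, 0.094, 0.0, -0.0]
contact_force: [0.2, -0.9, -0.1]
opening: 1.0
finger_force: 0.0
```

Add to h.py:
```python
def rel(s,xyz,yaw,tip=0,off=(0,0,0)):
    """tool-frame shift/turn to put tool at world xyz, pads across dispenser y at yaw, spout tipped down by tip"""
    Rt=R.from_quat(s['tcp_rot'])
    T=R.from_euler('z',yaw)*R.from_euler('y',-tip)*R.from_euler('x',np.pi)
    return np.r_[Rt.inv().apply(np.array(xyz)-s['eef_pos']),(Rt.inv()*T).as_rotvec()].round(4).tolist()
```

```bash
python3 -c "
from h import *
from plant import ctrl
s=ctrl.get_state();print(rel(s,[.499,.246,.1],.187),rel(s,[.499,.246,.009],.187))"
```

```text
[0.0794, -0.3816, 0.085, -0.0001, -0.0002, 0.0019] [0.0794, -0.3816, 0.176, -0.0001, -0.0002, 0.0019]
```

In the tool's units: -0.382 m is -7.64, 0.085 m is 1.7.

Emit:
tcp_steps:
  deltas: "1.58,-7.64,1.7,0,0,0.002,1 | 1.58,-7.64,1.7,0,0,0.002,1 | 1.58,-7.64,1.7,0,0,0.002,1 | 1.58,-7.64,1.7,0,0,0.002,1 | 1.58,-7.64,1.7,0,0,0.002,1 | 1.58,-7.64,1.7,0,0,0.002,1 | 1.58,-7.64,1.7,0,0,0.002,1 | 1.58,-7.64,1.7,0,0,0.002,1"
  squeeze: 40

```text
time: 2.45
eef_pos: [0.4976, 0.2457, 0.0995]
tcp_rot: [0.995, 0.095, -0.001, 0.0]
contact_force: [-0.6, -0.7, 0.0]
opening: 0.999
finger_force: 0.0
```

```bash
python3 -c "
from h import *
from plant import ctrl
s=ctrl.get_state();print(rel(s,[.499,.246,.009],.187))
c=ctrl.read_camera('side');cv2.imwrite('pics/s1.png',cv2.resize(c['pixels'][60:220,170:400,::-1],None,fx=3,fy=3))"
```

```text
[0.0016, -0.0, 0.0905, 0.0002, 0.0015, 0.0032]
```

View pics/s1.png

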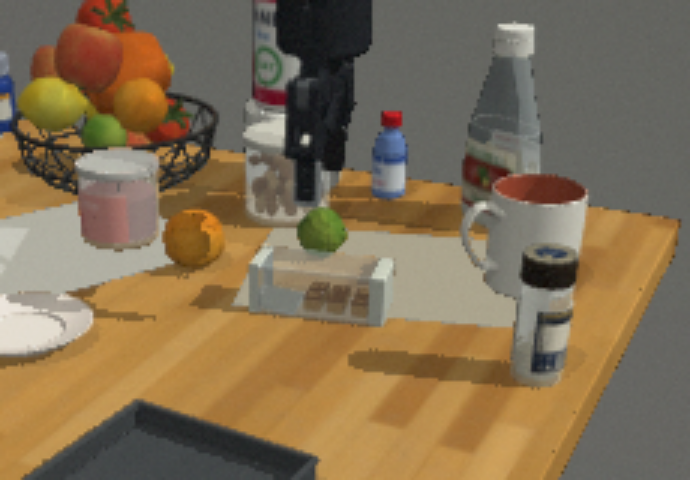

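The side view shows the open fingers above mid-length of the dispenser (crop about 320,285), with nothing in the way. I'll descend and grip.

In the tool's units: 0.09 m is 1.8, 0.06 m is 1.2.

Emit:
tcp_steps:
  deltas: "0.02,0,0.6,0,0,0.003,1 | 0.02,0,1.2,0,0,0.003,1 | 0.02,0,1.8,0,0,0.003,1 | 0.02,0,1.8,0,0,0.003,1 | 0.02,0,1.8,0,0,0.003,0.3 | 0.02,0,1.8,0,0,0.003,0.3 | 0.02,0,1.8,0,0,0.003,0.3 | 0.02,0,1.8,0,0,0.003,0.3"
  squeeze: 40

```text
time: 3.5
eef_pos: [0.5011, 0.245, 0.0125]
tcp_rot: [0.996, 0.092, 0.002, -0.0]
contact_force: [-1.0, -0.5, 5.6]
opening: 0.551
finger_force: 43.7
```

In the tool's units: -0.12 m is -2.4, -0.1 m is -2.

Emit:
tcp_steps:
  deltas: "0,0,-0.3,0,0,0,0.2 | 0,0,-0.8,0,0,0,0.2 | 0,0,-1.4,0,0,0,0.2 | 0,0,-2,0,0,0,0.2 | 0,0,-2.4,0,0,0,0.2 | 0,0,-2.4,0,0,0,0.2"

```text
time: 4.25
eef_pos: [0.5003, 0.2447, 0.1324]
tcp_rot: [0.996, 0.092, 0.002, -0.0]
contact_force: [-0.3, 0.8, -2.3]
opening: 0.55
finger_force: 42.6
```

Run:
```python
from h import *
from plant import ctrl
c=ctrl.read_camera('side');cv2.imwrite('pics/s2.png',cv2.resize(c['pixels'][40:200,170:370,::-1],None,fx=3,fy=3))
c=ctrl.read_camera('top')
for p in((280,145),(385,152),(381,225),(275,216)): print(hit(c,*p,.023).round(3))
```

```text
[ 0.609 -0.009  0.023]
[ 0.598 -0.23   0.023]
[ 0.444 -0.217  0.023]
[0.459 0.    0.023]
```

View pics/s2.png

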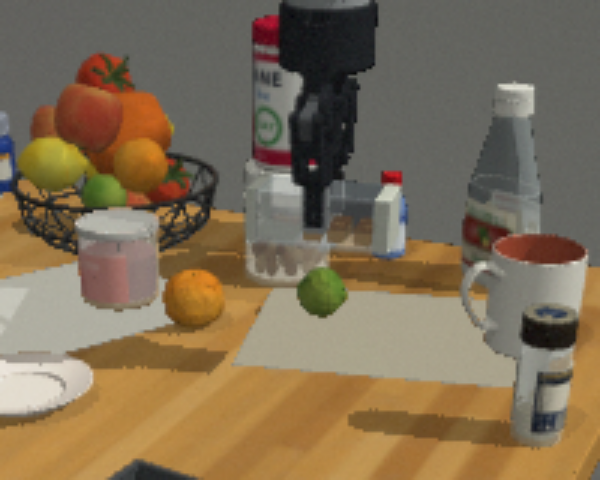

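Add to h.py:
```python
CT=np.array([.5275,-.114]);TY=-.08
def spout(s,tx,ty,z,tipdeg):
    t=np.radians(tipdeg);c,si=np.cos(TY),np.sin(TY)
    sp=np.array([CT[0]+c*tx-si*ty,CT[1]+si*tx+c*ty,z])
    D=R.from_euler('z',TY)*R.from_euler('y',-t)   # -x end down
    D=R.from_euler('z',TY)*R.from_euler('y',-t)
    return rel(s,sp-D.apply([-.062,0,-.0045]),TY,t)
```

```bash
python3 -c "
from h import *
from plant import ctrl
s=ctrl.get_state()
print(R.from_euler('y',-.3).apply([-1,0,0]))
print(spout(s,.02,.055,.12,0))
print(spout(s,.02,.055,.045,15))"
```

```text
[-0.95533649  0.         -0.29552021]
[0.0564, 0.3258, 0.0051, 0.0004, 0.0013, 0.2639]
[0.0534, 0.3249, 0.0642, -0.0341, 0.2616, 0.2625]
```

Emit:
tcp_steps:
  deltas: "0.06,0.3,0,0,0,0.015,0.2 | 0.18,1,0,0,0,0.04,0.2 | 0.32,1.9,0,0,0,0.08,0.2 | 0.5,2.9,0,0,0,0.12,0.2 | 0.68,3.9,0,0,0,0.16,0.2 | 0.84,4.8,0,0,0,0.2,0.2 | 0.96,5.6,0,0,0,0.23,0.2 | 1.06,6.2,0,0,0,0.25,0.2 | 1.12,6.5,0,0,0,0.264,0.2 | 1.12,6.5,0.1,0,0,0.264,0.2"

```text
time: 5.6
eef_pos: [0.6139, -0.0658, 0.1247]
tcp_rot: [0.999, -0.041, -0.0, -0.0]
contact_force: [-0.4, 0.6, -2.6]
opening: 0.55
finger_force: 42.6
```

```bash
python3 -c "
from h import *
from plant import ctrl
s=ctrl.get_state()
print(spout(s,.02,.055,.045,0))
for t in (10,16,21,25): print(t,spout(s,.02,.055,.045,t))"
```

```text
[-0.0002, -0.0, 0.0752, -0.0002, 0.0004, -0.0019]
10 [-0.002, -0.0, 0.0645, -0.0, 0.1749, -0.0019]
16 [-0.0039, -0.0, 0.0583, 0.0001, 0.2796, -0.0019]
21 [-0.006, -0.0, 0.0533, 0.0001, 0.3669, -0.0019]
25 [-0.0079, -0.0, 0.0495, 0.0002, 0.4367, -0.0019]
```

In the tool's units: 0.065 m is 1.3, 0.0645 m is 1.29.

Emit:
tcp_steps:
  deltas: "0,0,0.5,0,0,0,0.2 | 0,0,1,0,0,0,0.2 | -0.02,0,1.3,0,0.1,0,0.2 | -0.04,0,1.29,0,0.18,0,0.2 | -0.08,0,1.16,0,0.29,0,0.2 | -0.08,0,1.16,0,0.29,0,0.2 | -0.08,0,1.16,0,0.29,0,0.2 | -0.08,0,1.16,0,0.29,0,0.2 | -0.08,0,1.16,0,0.29,0,0.2 | -0.08,0,1.16,0,0.29,0,0.2"

```text
time: 6.85
eef_pos: [0.6101, -0.0645, 0.0672]
tcp_rot: [0.989, -0.04, 0.144, 0.006]
contact_force: [0.3, 1.1, -2.3]
opening: 0.56
finger_force: 42.6
```

Create look.py:
```python
import sys
from h import *
from plant import ctrl
a=ctrl.read_camera('side')['pixels'];b=ctrl.read_camera('top')['pixels']
a=cv2.resize(a[100:300,130:330],(400,400));b=cv2.resize(b[110:250,260:400],(400,400))
cv2.imwrite(f'pics/{sys.argv[1]}.png',np.hstack([a,b])[:,:,::-1])
```

```bash
python3 look.py l1
```

```text
(no output)
```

View pics/l1.png

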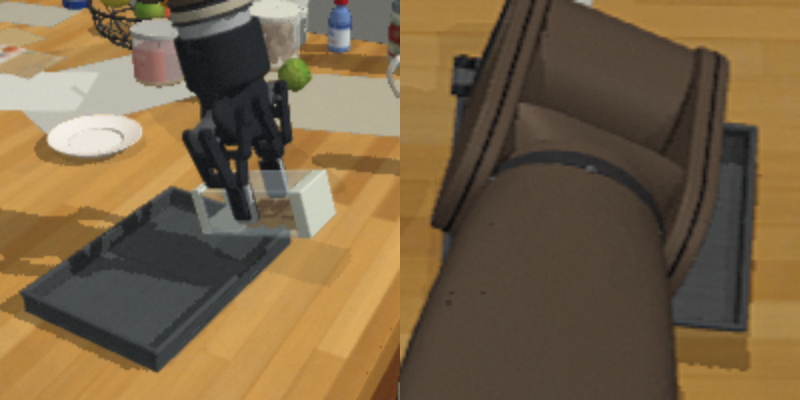

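The side view (left) shows the dispenser tipped over the far-left half of the tray, with its spout near (210,220) and the croutons still inside near (275,205). The arm blocks the top view, so I'll detect croutons in the tray with the side camera.

Create cnt.py:
```python
from h import *
from plant import ctrl
c=ctrl.read_camera('side');im=np.ascontiguousarray(c['pixels'][:,:,::-1])
M=R.from_quat(c['orientation']).as_matrix()
def proj(p):
    q=c['camera_matrix']@(M.T@(np.array(p)-c['xyz']));return q[:2]/q[2]
cs,sn=np.cos(TY),np.sin(TY)
W=lambda x,y,z:[CT[0]+cs*x-sn*y,CT[1]+sn*x+cs*y,z]
poly=np.array([proj(W(x,y,.012)) for x,y in((-.071,-.106),(.071,-.106),(.071,.106),(-.071,.106))],np.int32)
pm=np.zeros(im.shape[:2],np.uint8);cv2.fillPoly(pm,[poly],1)
h=cv2.cvtColor(im,cv2.COLOR_BGR2HSV)
m=((h[...,0]<22)&(h[...,1]>50)&(h[...,2]>55)).astype(np.uint8)
box=m[140:240,170:330]
m=m*pm
n,l,st,ce=cv2.connectedComponentsWithStats(m)
for i in range(1,n):
    if st[i,4]>8:
        p=hit(c,*ce[i],.011);d=p[:2]-CT
        print('px',ce[i].round(),'area',st[i,4],'tray xy mm',(1000*np.array([cs*d[0]+sn*d[1],-sn*d[0]+cs*d[1]])).round())
print('spout px',proj(W(.02,.055,.045)).round(),'t',ctrl.get_state()['time'])
```

```bash
python3 cnt.py; python3 -c "
from h import *
from plant import ctrl
s=ctrl.get_state()
for t in (10,20,25,30,38): print(t,spout(s,.02,.055,.045,t))"
```

```text
px [256. 212.] area 13 tray xy mm [ 35. 105.]
spout px [236. 207.] t 7.0
10 [0.0, 0.0009, 0.0073, 0.0, -0.1153, -0.0003]
20 [-0.0005, 0.0009, -0.0035, 0.0001, 0.0593, -0.0003]
25 [-0.0014, 0.0009, -0.0088, 0.0001, 0.1465, -0.0003]
30 [-0.0028, 0.0009, -0.0141, 0.0001, 0.2338, -0.0003]
38 [-0.006, 0.0009, -0.0221, 0.0001, 0.3734, -0.0003]
```

In the tool's units: -0.009 m is -0.18, -0.0014 m is -0.028.

Emit:
tcp_steps:
  deltas: "-0.028,0.02,-0.18,0,0.147,0,0.2 | -0.028,0.02,-0.18,0,0.147,0,0.2 | -0.028,0.02,-0.18,0,0.147,0,0.2"

```text
time: 7.38
eef_pos: [0.6064, -0.0654, 0.0759]
tcp_rot: [0.976, -0.039, 0.216, 0.009]
contact_force: [0.2, -0.1, -2.0]
opening: 0.556
finger_force: 42.6
```

```bash
python3 cnt.py; python3 look.py l2
```

```text
px [242. 208.] area 60 tray xy mm [  1. 104.]
spout px [236. 207.] t 7.425
```

View pics/l2.png

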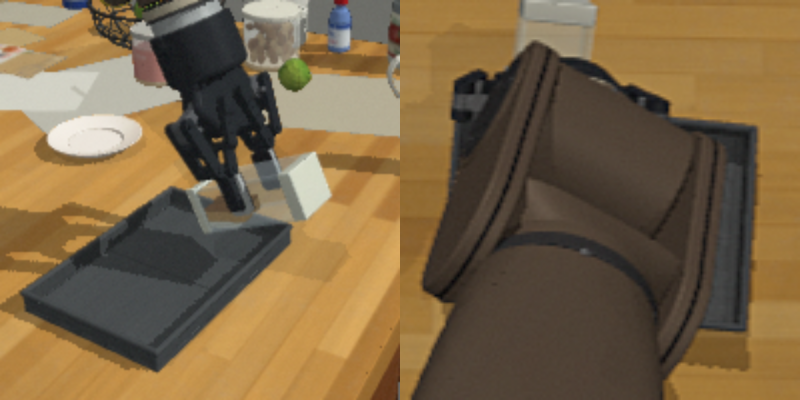

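The side view shows the croutons sliding down behind the finger near (245,205), with none out yet. I'll hold in short steps and count.

Emit:
tcp_steps:
  deltas: "0,0,0,0,0,0,0.2 | 0,0,0,0,0,0,0.2"
  lines: "1,2"

```text
time: 7.78
eef_pos: [0.6062, -0.0652, 0.0756]
```

```bash
python3 cnt.py
```

```text
px [240. 208.] area 73 tray xy mm [ -4. 102.]
px [227. 219.] area 125 tray xy mm [-3. 55.]
spout px [236. 207.] t 7.825
```

Emit:
tcp_steps:
  deltas: "0,0,0,0,0,0,0.2"
  lines: "1,2"

```text
time: 7.95
eef_pos: [0.6059, -0.0652, 0.0755]
```

```bash
python3 cnt.py
```

```text
px [240. 208.] area 74 tray xy mm [ -4. 102.]
px [227. 219.] area 124 tray xy mm [-3. 55.]
spout px [236. 207.] t 8.0
```

```bash
python3 -c "
from h import *
from plant import ctrl
a=ctrl.read_camera('side')['pixels'][160:260,180:310,::-1]
cv2.imwrite('pics/l3.png',cv2.resize(a,None,fx=6,fy=6,interpolation=cv2.INTER_CUBIC))"
```

```text
(no output)
```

View pics/l3.png

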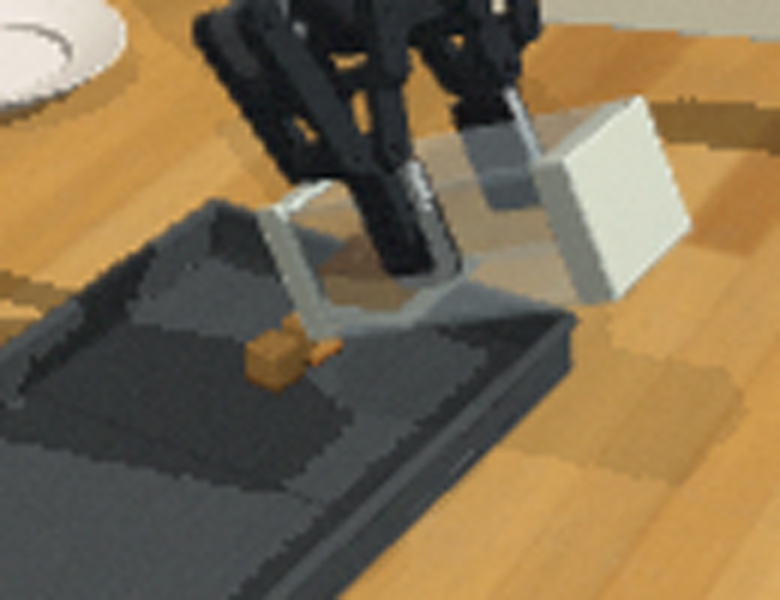

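Two or three croutons are on the left half (crop (275,358), with others partly behind the lip at (295,325) and (325,350)) and have come to rest. I'll lift, level and count.

```bash
python3 -c "
from h import *
from plant import ctrl
s=ctrl.get_state()
print(spout(s,.02,.055,.07,14),spout(s,.02,.055,.12,-5));print(spout(s,.02,-.055,.12,-5))"
```

```text
[0.0103, -0.0, -0.0105, 0.0, -0.1926, -0.0002] [0.0257, -0.0, -0.0362, 0.0, -0.5242, -0.0002]
[0.0257, 0.11, -0.0362, 0.0, -0.5242, -0.0002]
```

In the tool's units: 0.11 m is 2.2, 0.09 m is 1.8.

Emit:
tcp_steps:
  deltas: "0.2,0,-0.21,0,-0.188,0,0.2 | 0.36,0,-0.46,0,-0.37,0,0.2 | 0.514,0,-0.72,0,-0.524,0,0.2 | 0.514,0.6,-0.72,0,-0.524,0,0.2 | 0.514,1.2,-0.72,0,-0.524,0,0.2 | 0.514,1.8,-0.72,0,-0.524,0,0.2 | 0.514,2.2,-0.72,0,-0.524,0,0.2 | 0.514,2.2,-0.72,0,-0.524,0,0.2"

```text
time: 9.05
eef_pos: [0.6051, -0.1766, 0.1189]
tcp_rot: [0.998, -0.041, -0.043, -0.002]
contact_force: [-0.3, 0.4, -2.3]
opening: 0.554
finger_force: 42.6
```

```bash
python3 cnt.py; python3 -c "
from h import *
from plant import ctrl
a=ctrl.read_camera('side')['pixels'][120:270,140:340,::-1]
cv2.imwrite('pics/l4.png',cv2.resize(a,None,fx=4,fy=4,interpolation=cv2.INTER_CUBIC))"
```

```text
px [207. 207.] area 38 tray xy mm [-66.  71.]
px [229. 217.] area 107 tray xy mm [-3. 63.]
spout px [236. 207.] t 9.1
```

View pics/l4.png

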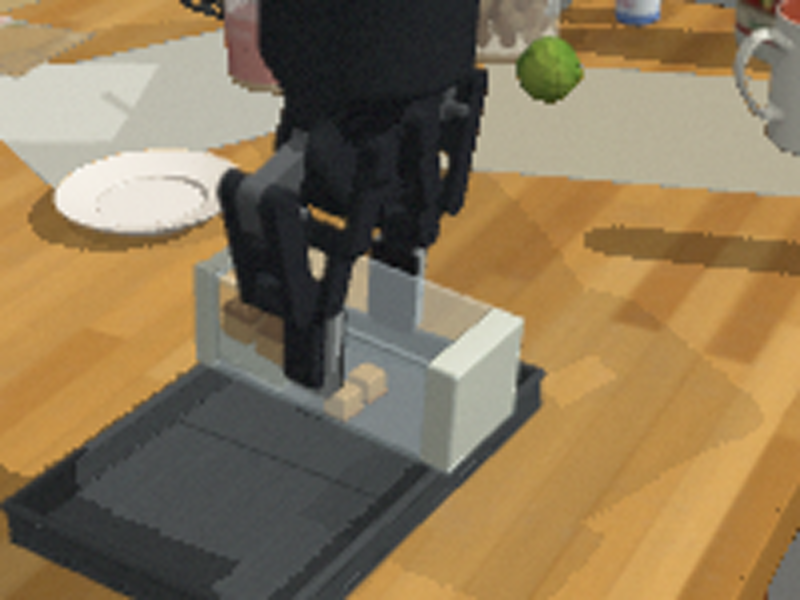

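The side view shows two croutons on the left half of the tray floor (crop (345,400) and (370,380), seen through the plastic, at the same pixels as before). The rest are inside near the spout at (255,325). I'll pour the rest on the right half.

```bash
python3 -c "
from h import *
from plant import ctrl
s=ctrl.get_state()
for t,z in ((5,.08),(15,.05),(25,.045),(35,.045),(42,.045)):print(t,spout(s,.025,-.055,z,t))"
```

```text
5 [0.0067, 0.0005, 0.0285, -0.0008, 0.1743, -0.0004]
15 [0.0057, 0.0006, 0.0481, -0.0007, 0.3488, -0.0005]
25 [0.0009, 0.0006, 0.0436, -0.0007, 0.5234, -0.0005]
35 [-0.006, 0.0005, 0.0352, -0.0006, 0.6979, -0.0006]
42 [-0.0116, 0.0005, 0.0301, -0.0006, 0.8201, -0.0006]
```

In the tool's units: 0.048 m is 0.96, 0.0436 m is 0.872.

Emit:
tcp_steps:
  deltas: "0.134,0,0.57,0,0.174,0,0.2 | 0.114,0,0.96,0,0.349,0,0.2 | 0.02,0,0.872,0,0.523,0,0.2 | 0.02,0,0.872,0,0.523,0,0.2 | 0.02,0,0.872,0,0.523,0,0.2 | 0.02,0,0.872,0,0.523,0,0.2 | 0.02,0,0.872,0,0.523,0,0.2 | -0.12,0,0.704,0,0.698,0,0.2 | -0.12,0,0.704,0,0.698,0,0.2 | -0.12,0,0.704,0,0.698,0,0.2"

```text
time: 10.4
eef_pos: [0.5957, -0.1746, 0.0841]
tcp_rot: [0.953, -0.038, 0.3, 0.012]
contact_force: [-0.2, 0.2, -2.3]
opening: 0.554
finger_force: 42.7
```

```bash
python3 cnt.py
```

```text
px [225. 220.] area 56 tray xy mm [-4. 49.]
px [196. 248.] area 182 tray xy mm [  5. -52.]
px [214. 250.] area 110 tray xy mm [ 35. -38.]
spout px [236. 207.] t 10.45
```

Emit:
tcp_steps:
  deltas: "-0.112,0,-0.1,0,0.122,0,0.2 | -0.112,0,-0.1,0,0.122,0,0.2 | -0.112,0,-0.1,0,0.122,0,0.2 | -0.112,0,-0.1,0,0.122,0,0.2 | -0.112,0,-0.1,0,0.122,0,0.2 | -0.112,0,-0.1,0,0.122,0,0.2"

```text
time: 11.2
eef_pos: [0.5891, -0.1743, 0.0857]
tcp_rot: [0.933, -0.037, 0.358, 0.014]
contact_force: [0.4, -0.1, -1.6]
opening: 0.551
finger_force: 42.7
```

```bash
python3 cnt.py
```

```text
px [225. 220.] area 42 tray xy mm [-4. 47.]
px [197. 249.] area 160 tray xy mm [  7. -54.]
px [215. 250.] area 109 tray xy mm [ 35. -38.]
spout px [236. 207.] t 11.25
```

Emit:
tcp_steps:
  deltas: "0.4,0,-0.44,0,0,0,0.2 | 0.8,0,-0.9,0,0,0,0.2 | 0.6,0,-0.68,0,0,0,0.2 | 0.8,0,-0.9,0,0,0,0.2 | 0.6,0,-0.68,0,0,0,0.2 | 0.8,0,-0.9,0,0,0,0.2 | 0.8,0,-0.9,0,0,0,0.2"

```text
time: 12.12
eef_pos: [0.5889, -0.1745, 0.1468]
tcp_rot: [0.932, -0.037, 0.359, 0.015]
contact_force: [-0.2, 0.3, -1.0]
opening: 0.561
finger_force: 42.7
```

```bash
python3 cnt.py
python3 -c "
from h import *
from plant import ctrl
s=ctrl.get_state()
print(spout(s,.0,-.055,.16,-3));print(rel(s,[.6,.1,.17],0,0))
print(rel(s,[.51,.12,.17],0,0))"
```

```text
px [228. 217.] area 158 tray xy mm [-4. 60.]
px [197. 247.] area 257 tray xy mm [  3. -48.]
px [214. 250.] area 110 tray xy mm [ 35. -38.]
spout px [236. 207.] t 12.175
[0.0074, -0.0002, -0.0136, 0.0007, -0.7866, 0.0003]
[0.0082, -0.2743, -0.0249, 0.0301, -0.7338, -0.076]
[-0.0596, -0.2871, -0.0861, 0.0301, -0.7338, -0.076]
```

Emit:
tcp_steps:
  deltas: "0.04,0,-0.1,0,-0.18,0,0.2 | 0.08,0,-0.24,0,-0.36,0,0.2 | 0.12,-0.6,-0.4,0.01,-0.54,-0.02,0.2 | 0.14,-1.8,-0.5,0.02,-0.7,-0.05,0.2 | 0,-3,-0.8,0.03,-0.734,-0.076,0.2 | -0.4,-4,-1.2,0.03,-0.734,-0.076,0.2 | -0.8,-5,-1.5,0.03,-0.734,-0.076,0.2 | -1.2,-5.74,-1.72,0.03,-0.734,-0.076,0.2 | -1.2,-5.74,-1.72,0.03,-0.734,-0.076,0.2 | -1.2,-5.74,-1.72,0.03,-0.734,-0.076,0.2"

```text
time: 13.42
eef_pos: [0.5097, 0.1201, 0.1692]
tcp_rot: [1.0, 0.0, -0.0, -0.0]
contact_force: [-0.4, -0.5, -1.3]
opening: 0.559
finger_force: 42.7
```

```bash
python3 -c "
from h import *
from plant import ctrl
s=ctrl.get_state()
print(rel(s,[.51,.12,.03],0,0),rel(s,[.51,.12,.014],0,0))
b=ctrl.read_camera('top')['pixels'][:,:,::-1];a=ctrl.read_camera('side')['pixels'][100:300,130:330,::-1]
cv2.imwrite('pics/l5.png',np.hstack([cv2.resize(b[110:250,150:400],(500,280)),cv2.resize(a,(280,280))]))"
```

```text
[0.0004, 0.0002, 0.1392, -0.0009, 0.001, 0.0002] [0.0004, 0.0002, 0.1552, -0.0009, 0.001, 0.0002]
```

Create top.py:
```python
from h import *
from plant import ctrl
c=ctrl.read_camera('top');h=cv2.cvtColor(np.ascontiguousarray(c['pixels'][:,:,::-1]),cv2.COLOR_BGR2HSV)
m=((h[...,0]<25)&(h[...,1]>50)&(h[...,2]>55)).astype(np.uint8)
pm=m*0;cs,sn=np.cos(TY),np.sin(TY);cv2.fillPoly(pm,[np.array([(284,150),(381,157),(377,219),(279,211)])],1)
n,l,st,ce=cv2.connectedComponentsWithStats(m*pm)
for i in range(1,n):
    if st[i,4]>5:
        d=hit(c,*ce[i],.018)[:2]-CT;print(ce[i].round(),st[i,4],(1000*np.array([cs*d[0]+sn*d[1],-sn*d[0]+cs*d[1]])).round())
```

```bash
python3 top.py
```

```text
[349. 170.] 72 [ 35. -38.]
[296. 183.] 68 [-4. 71.]
[355. 183.] 168 [  9. -52.]
[305. 185.] 69 [-5. 51.]
```

View pics/l5.png

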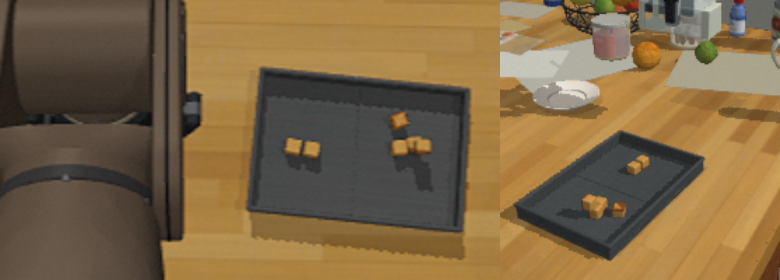

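The picture shows 2 croutons on the left half at (293,147) and (312,149). On the right there is one at (400,120) and a cluster of three at (412,146), so all six are in the tray. Now I'll lay the dispenser down.

In the tool's units: 0.157 m is 3.14, 0.156 m is 3.12.

Emit:
tcp_steps:
  deltas: "0,0,0.8,0,0,0,0.2 | 0,0,1.8,0,0,0,0.2 | 0,0,2.6,0,0,0,0.2 | 0,0,2.9,0,0,0,0.2 | 0,0,3.04,0,0,0,0.2 | 0,0,3.12,0,0,0,0.2 | 0,0,3.14,0,0,0,0.2 | 0,0,3.14,0,0,0,0.2"

```text
time: 14.58
eef_pos: [0.51, 0.1204, 0.0133]
tcp_rot: [1.0, -0.0, 0.0, -0.0]
contact_force: [-0.1, -0.1, -1.7]
opening: 0.556
finger_force: 42.6
```

In the tool's units: 0.002 m is 0.04, 0.001 m is 0.02.

Emit:
tcp_steps:
  deltas: "0,0,0.02,0,0,0,0.2 | 0,0,0.04,0,0,0,0.2 | 0,0,0.04,0,0,0,0.2"

```text
time: 14.95
eef_pos: [0.5099, 0.1204, 0.0125]
tcp_rot: [1.0, 0.0, -0.0, -0.0]
contact_force: [-6.4, -1.3, 9.9]
opening: 0.556
finger_force: 44.2
```

Contact. I'll release slowly, rise and check.

Emit:
tcp_steps:
  deltas: "0,0,0,0,0,0,0.65 | 0,0,-0.02,0,0,0,0.75 | 0,0,-0.04,0,0,0,0.85 | 0,0,-0.04,0,0,0,0.85 | 0,0,-0.6,0,0,0,0.85 | 0,0,-1.4,0,0,0,0.85 | 0,0,-2.4,0,0,0,0.85 | 0,0,-3.4,0,0,0,0.85 | 0,0,-4,0,0,0,0.85 | 0,0,-4,0,0,0,0.85"

```text
time: 16.2
eef_pos: [0.5113, 0.1202, 0.2135]
tcp_rot: [1.0, -0.0, 0.003, -0.001]
contact_force: [-0.3, -0.7, -0.3]
opening: 0.847
finger_force: 0.0
```

Emit:
tcp_steps:
  deltas: "0,-1,0,0,0,0,0.85 | 0,-2.2,0,0,0,0,0.85 | 0,-3.4,0,0,0,0,0.85 | 0,-4.6,0,0,0,0,0.85 | 0,-5,0,0,0,0,0.85 | 0,-5,0,0,0,0,0.85"

```text
time: 16.95
eef_pos: [0.5086, 0.3704, 0.2083]
tcp_rot: [1.0, 0.001, -0.002, 0.001]
contact_force: [-0.3, 0.7, -0.1]
opening: 0.851
finger_force: 0.0
```

```bash
python3 top.py
```

Run:
```python
from h import *
from plant import ctrl
c=ctrl.read_camera('top');im=np.ascontiguousarray(c['pixels'][:,:,::-1]);h=cv2.cvtColor(im,cv2.COLOR_BGR2HSV)
M=R.from_quat(c['orientation']).as_matrix()
q=c['camera_matrix']@(M.T@(np.array([.51,.12,.03])-c['xyz']));u,v=(q[:2]/q[2]).astype(int);print(u,v)
w=((h[...,1]<45)&(h[...,2]>130)).astype(np.uint8);w[:v-45]=0;w[v+45:]=0;w[:,:u-25]=0;w[:,u+25:]=0
n,l,st,ce=cv2.connectedComponentsWithStats(w)
for i in range(1,n):
    if st[i,4]>10: print('white',ce[i].round(1),st[i],hit(c,*ce[i],.044).round(3))
for r in range(v-30,v+31,5): print(r,[tuple(int(t) for t in h[r,x]) for x in range(u-9,u+10,6)])
```

```text
[349. 170.] 70 [ 35. -38.]
[296. 183.] 67 [-4. 70.]
[355. 183.] 167 [  9. -52.]
[305. 184.] 66 [-5. 51.]
217 189
white [217.4 162.8] [206 160  24   7 134] [0.563 0.12  0.044]
white [221.2 203.5] [204 171  26  48 214] [0.48  0.11  0.044]
159 [(18, 181, 145), (17, 174, 148), (18, 177, 150), (18, 176, 151)]
164 [(28, 25, 162), (28, 22, 161), (24, 22, 161), (23, 25, 162)]
169 [(24, 12, 105), (42, 11, 112), (35, 14, 111), (30, 12, 109)]
174 [(17, 49, 130), (17, 48, 132), (19, 49, 131), (20, 46, 132)]
179 [(20, 41, 130), (20, 51, 131), (18, 50, 133), (20, 47, 131)]
184 [(20, 44, 133), (20, 47, 131), (19, 49, 130), (21, 51, 131)]
189 [(20, 44, 134), (19, 47, 131), (20, 45, 131), (20, 51, 131)]
194 [(22, 36, 126), (21, 47, 131), (19, 49, 131), (21, 45, 130)]
199 [(23, 40, 129), (18, 49, 136), (20, 46, 133), (23, 49, 135)]
204 [(30, 23, 122), (38, 16, 126), (38, 16, 126), (43, 14, 130)]
209 [(38, 17, 121), (39, 20, 127), (38, 16, 125), (41, 16, 130)]
214 [(28, 22, 164), (28, 21, 168), (30, 21, 167), (26, 23, 164)]
219 [(30, 20, 103), (30, 16, 115), (30, 22, 116), (27, 24, 96)]
```

The dispenser interior is uniformly clear, so it is empty. It lies flat at its place, and all six croutons are in the tray.

```bash
python3 -c "
from plant import ctrl
print(ctrl.sign_off())"
```

```text
the job is handed in; nothing more can be done
None
```

The job is handed in at about 17 s: all six croutons are on the tray, two on the left half and four on the right, and the empty dispenser lies flat on the table to the left of the tray.

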